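# Find the loaded specimen cassette on the pan balance and dock it

## Robot

A 7-joint arm with a two-finger parallel gripper is mounted at the origin on a cart in front of the work surface, level with it; the furniture and walls round the work are solid. World frame = base frame: x ahead of the robot, y to its left, z up, the work surface at z = 0. Lengths are in mm, angles in rad, forces in N, time in s.
With the tool pointing down it reaches from about 425 to 1025 mm from the base axis. Payload 9.4 kg.
Tool frame: the origin (TCP) lies on the centre line of the jaws, within the pads' length; the fingertips stand 14 mm ahead of it and the grasp point (between the pads) lies 5 mm behind it; z points along the fingers, y is the line along which they close (so a half turn about z gives the same grasp; the last joint's range is limited). The gripper opens to 85 mm and grips with 20 to 120 N. Pads are 22 mm wide; open, the fingers measure 114 mm over their backs; the gripper's body (76 mm by 85 mm) begins 54 mm behind the grasp point. The pads swing forward as they close: fully open they stand 13 mm farther back than shut.
Start: joints at [-1.223, 0.599, -0.003, 1.599, 0.002, 0.943, -0.08], TCP at [298.804, 660.561, 245.275] pointing down, gripper open.
Joint ranges: [-2.57, 2.57], [-0.35, 1.97], [-1.29, 1.29], [0.11, 2.56], [-1.05, 4.19], [0.11, 1.86], [-2.63, 2.63]. Speed limits (rad/s): [2.22, 2.22, 3.01, 3.01, 3.14, 3.14, 3.14].

## Interface

Orientations are given as a 3x3 rotation matrix whose columns are the frame's x, y, z axes.
In Python, from rig import read_state, capture, close_job, outline_of, place_of gives the robot as it stands.
- The arm moves only by the tool send_rows, never from a script. Its argument "increments" is a list of rows, each an object of numbers: "tx", "ty", "tz": the shift along the world's x, y, z in cm; "rx", "ry", "rz": the turn, a rotation vector about the world's x, y, z in rad; "claw": the opening, from 0 (shut) to 1 (fully open). A call has 1 to 12 rows; each row shifts and turns the commanded pose from where the row before left it; what a row does not reach is not made up. A row lasts 1/12 s, in which the tool goes at most 41.7 mm and 7.16 degrees, less where a joint would pass 70% of its speed; a pose out of reach is approached as far as the arm can. A call is refused whole if a number of a shift passes 4.17 or a number of a turn 0.125, either way. A call with a gripper value outside its range is refused whole. The fingers move at their own pace and stop on an object; "newtons" is the grip in N (left out, the last holds). Time passes only in rows, so rows that do not move let the fingers close. It gives the time, the measured TCP pose, the force, the opening and the grip force at its end, in the units of the state.
- read_state(): the state, without advancing time (a new reading comes with each control period).
- capture(name): name is "side" or "top"; returns a dict with "pixels" (400x640x3 uint8, red, green, blue), "camera_matrix" (3x3 intrinsics, pixels), "origin" and "attitude" of the camera in the world. Camera axes: x right, y down, z forward; pixel columns grow to the right and rows downward; lengths in mm; the calibration is good to about 2 mm. A picture is of the moment at which its call begins. There is no depth.
- close_job(): hands the job in; it is judged then, once.
Trained networks look in a picture, given as the dict that the camera call returned (one of the last four; its "shot" number tells which), for a name from the list of things; names that differ only in an ending like _2 or _b are one class to them, and where a whole thing is asked for, a point or a joint stands for the part that bears it (a point fixed in the world has none). Each returns a list of dicts, best first, with "p" (0 to 1); they miss things now and then, are a little off and sometimes report something else, mostly with a low value. They report only what shows in the picture. A call takes as long as a camera call. They do not tell look-alikes from the thing itself.
- outline_of(picture, query): "region" (400x640 bool, what is visible of it) and "rect" ([left, top, width, height] in pixels, round what is visible of it).
- place_of(picture, query): "at" ([column, row] in pixels: a listed point, or the origin of a listed thing).
The state is a dict: "clock": time; "qpos": joint angles; "joint_vel": joint speeds; "effort": joint torques, N m; "ee_pos": TCP position; "tcp_rot": TCP orientation; "wrist_force": force on the tool from outside, world axes, zero at the start; "torque": the same for the moment, N m; "grip_width": finger opening in mm; "grip_force": force on a finger pad.
Only numpy, scipy, OpenCV 4.12 (cv2) and the standard library are available. Lean on these libraries where they do the work, as an engineer would, in place of code of your own. Each camera call takes 0.05 s, during which the arm holds its last target. There are 200 camera calls.

## Task

The two sealed cassettes in the rack look alike, but one holds a specimen and is therefore the heavier. Keeping them upright, stand one on each pan of the balance, gently, let go of both and see which side drops and stays down; then take that one again by its broad faces, the only way it goes in, and set it fully down between the guide posts of the transfer shuttle. Leave the empty one standing on its pan as counterpoise for the next check, and do not disturb anything else on the worktop.

Things in the scene. Friction and masses are not known exactly. Their poses are not given: they have to be found in the camera images.
- cassette_1: One of two outwardly identical sealed cassettes: upright aluminium block 20 mm thick (its x), 44 wide (its y), 58 high, dark gasket line near the top, vent plug 3 mm above the top. Origin: centre of the underside, z up. Stands in an outer slot of the rack. One weighs 0.11 to 0.14 kg (empty), the other 0.17 to 0.25 kg (loaded); which is which is not told and differs each time.
- cassette_2: The other cassette, same shape, size and axes as cassette_1, in the other outer slot of the rack.
- rack: Fixed grey plastic rack, base 74 (x) x 134 (y) x 10 mm, origin at the centre of its underside. Three slots in a row at y = -42, 0 and +42 mm; the cassettes stand in the outer two, width (44 mm) along the rack's x. Each slot has two upright walls, 5 mm thick, 34 mm long along x, 2 mm off the broad faces.
- rack_slot_floor (a point): Centre of the middle slot's floor, 10 mm above the worktop (all three alike). The slot walls reach 60 mm above it, 2 mm over a cassette's top, so in the rack a cassette can be held only by its narrow end faces (fingers at rack -x and +x). Lips 5 mm high, 2 mm beyond each end face, hold its foot. Lift straight up 62 mm to be clear.
- balance: Fixed equal-arm balance, open frame, grey base 105 (x) x 250 (y) mm, origin at the centre of its underside; scale plate with pointer on its -x side, up to 120 mm high. The beam runs along its y, pivot 70 mm above the worktop; the pans sit 90 mm either side of it and stay level by a parallelogram linkage.
- beam (a joint): Beam angle (rad): 0 level, stops at -0.12 and +0.12. Positive: left pan (balance +y) up, right pan down; negative: left pan down. Turns almost freely (weak spring to level, light damping): an empty pan sinks under the slightest push, and a difference of 40 g takes the beam to its stop within a second.
- pan_left_top (a point): Centre of the flat top of the left pan (steel disc, 100 mm across, 4 mm thick, at balance +y). 100 mm above the worktop when level, 11 mm lower or higher at the stops; moves with the beam.
- pan_right_top (a point): The same for the right pan (balance -y).
- shuttle: Fixed aluminium shuttle, base 80 (x) x 116 (y) x 12 mm, origin at the centre of its underside. Two grooved guide posts on its y axis, inner faces 48 mm apart, enclose the narrow end faces of one cassette, whose width then lies along the shuttle's y; it can be held there only by its broad faces (fingers at shuttle -x and +x, in the 36 mm opening between the posts).
- shuttle_floor (a point): Centre of the shuttle's floor, 12 mm above the worktop: the underside of a fully seated cassette is here. Axes as the shuttle's. The posts reach 66 mm above it and flare out over another 8 mm as lead-in; clearance about 2 mm a side.
- objective_can: Bystander: loose round can with black lid, 39 mm across, 54 mm high, origin under its centre.
- petri_dish: Bystander: loose round dish, 62 mm across, under 16 mm high, origin under its centre.
- label_roll: Bystander: loose roll of paper tape lying flat, 96 mm across, 25 mm high, origin under its centre.
- oil_bottle: Bystander: loose small dark bottle with red cap, 34 mm across, 105 mm high, origin under its centre.
Things that resemble listed ones, but are neither listed nor needed, are in the scene too. Leave any orange or purple look-alike of the cassette_1 alone. Leave any orange look-alike of the cassette_2 alone.

How it is judged:
By the outcome, as a careful person would: the job done as asked, in the order asked, and still so for the second after the job is handed in, with the robot touching nothing.
It also fails if it takes over 72 s, if anything falls off the work surface, if the arm or the gripper's body presses on something with over 40 N, if the wrist force passes 120 N, or if a joint passes its speed limit or range.

## Working session

There is one attempt and no reset: what is moved stays moved. The work goes in short steps, Python scripts to look and compute and a tool call to move; the robot and the scene stay as the last step left them, time stands still between calls to the robot, and variables do not carry over. Pictures are saved under pics/ and viewed, at most 10 in all, crops included, and the job is handed in when it is done.

Besides the shell and the picture viewer there is one more tool, called after "Request:" by a JSON object that holds its "method" and its "body". send_rows: Moves the arm, as the interface text tells. Its arguments: {"type":"object","properties":{"increments":{"type":"array","items":{"type":"object","properties":{"tx":{"type":"number"},"ty":{"type":"number"},"tz":{"type":"number"},"rx":{"type":"number"},"ry":{"type":"number"},"rz":{"type":"number"},"claw":{"type":"number"}}}},"newtons":{"type":"number"}},"required":["increments"]}

```bash
mkdir -p pics
cat > h.py <<'E'
import numpy as np, cv2
from rig import *
def save(p,n,crop=None,s=1):
    im=p["pixels"][:,:,::-1]
    if crop: l,t,w,h=crop; im=im[t:t+h,l:l+w]
    cv2.imwrite(f"pics/{n}.png",cv2.resize(im,None,fx=s,fy=s))
def ray(p,uv):
    d=np.linalg.inv(p["camera_matrix"])@np.array([uv[0],uv[1],1.]); return np.array(p["attitude"])@d
def onz(p,uv,z):
    d=ray(p,uv); o=np.array(p["origin"]); return o+d*(z-o[2])/d[2]
def proj(p,X):
    c=np.array(p["attitude"]).T@(np.array(X)-np.array(p["origin"])); q=p["camera_matrix"]@c; return q[:2]/q[2]
E
python3 - <<'E'
from h import *
a=capture("top"); b=capture("side")
im=np.vstack([a["pixels"],b["pixels"]])[:,:,::-1]
save(a,"t0",s=1.25); save(b,"s0",s=1.25)
for n,p in(("top",a),("side",b)):
    print(n,np.round(p["origin"]),np.round(p["attitude"],2).tolist(),p["camera_matrix"][0][0])
    for q,z in (("cassette_1",10),("rack",0),("rack_slot_floor",10),("balance",0),("pan_left_top",100),("pan_right_top",100),("shuttle",0),("shuttle_floor",12),("objective_can",0),("petri_dish",0),("label_roll",0),("oil_bottle",0)):
        for r in place_of(p,q)[:4]: print(q,round(r["p"],2),np.round(r["at"]),np.round(onz(p,r["at"],z)[:2]))
s=read_state();print(s["clock"],s["ee_pos"],np.round(s["tcp_rot"],3).tolist(),s["grip_width"])
E
```

```text
top [ 364.   35. 1201.] [[-0.02, -0.99, 0.14], [-1.0, 0.02, -0.02], [0.02, -0.14, -0.99]] 410.53617439979047
cassette_1 0.69 [202. 221.] [483. 335.]
cassette_1 0.67 [170. 226.] [470. 427.]
cassette_1 0.65 [229. 219.] [487. 257.]
cassette_1 0.64 [264. 222.] [477. 155.]
rack 0.72 [216. 217.] [494. 296.]
rack_slot_floor 0.82 [214. 222.] [479. 300.]
balance 0.96 [315. 187.] [580.   4.]
pan_left_top 0.64 [283. 182.] [576.  94.]
pan_right_top 0.64 [229. 217.] [483. 240.]
shuttle 0.66 [423. 220.] [ 475. -311.]
shuttle_floor 0.91 [422. 214.] [ 492. -306.]
objective_can 0.54 [300. 231.] [449.  53.]
petri_dish 0.69 [404. 161.] [ 654. -265.]
petri_dish 0.65 [348. 238.] [424. -89.]
label_roll 0.86 [218. 175.] [620. 294.]
label_roll 0.31 [205. 221.] [484. 329.]
oil_bottle 0.71 [315. 187.] [578.   5.]
oil_bottle 0.49 [405. 160.] [ 657. -268.]
side [ 474. 1104.  883.] [[-1.0, -0.07, 0.06], [-0.09, 0.59, -0.8], [0.02, -0.81, -0.59]] 457.4498626585424
cassette_1 0.81 [295. 326.] [565. 422.]
cassette_1 0.63 [330. 277.] [496. 254.]
cassette_1 0.6 [328. 303.] [494. 341.]
cassette_1 0.54 [336. 336.] [470. 440.]
rack 0.8 [331. 292.] [489. 297.]
rack_slot_floor 0.59 [331. 292.] [490. 306.]
balance 0.74 [310. 217.] [575.  -5.]
balance 0.59 [330. 299.] [491. 321.]
pan_left_top 0.95 [302. 212.] [585. 103.]
pan_right_top 0.84 [313. 175.] [575. -88.]
shuttle 0.82 [339. 169.] [ 499. -292.]
shuttle 0.52 [311. 217.] [569.  -5.]
shuttle_floor 0.87 [340. 166.] [ 493. -293.]
shuttle_floor 0.66 [330. 291.] [491. 303.]
objective_can 0.53 [350. 236.] [448.  70.]
objective_can 0.34 [305. 212.] [591. -27.]
petri_dish 0.48 [359. 206.] [424. -78.]
petri_dish 0.29 [329. 275.] [497. 237.]
label_roll 0.66 [280. 289.] [621. 301.]
oil_bottle 0.67 [294. 172.] [ 655. -257.]
1.3 [298.80883083 660.56501038 245.26185956] [[-0.911, 0.412, 0.0], [0.412, 0.911, -0.0], [-0.0, -0.0, -1.0]] 85.17225436699493
```

View pics/t0.png

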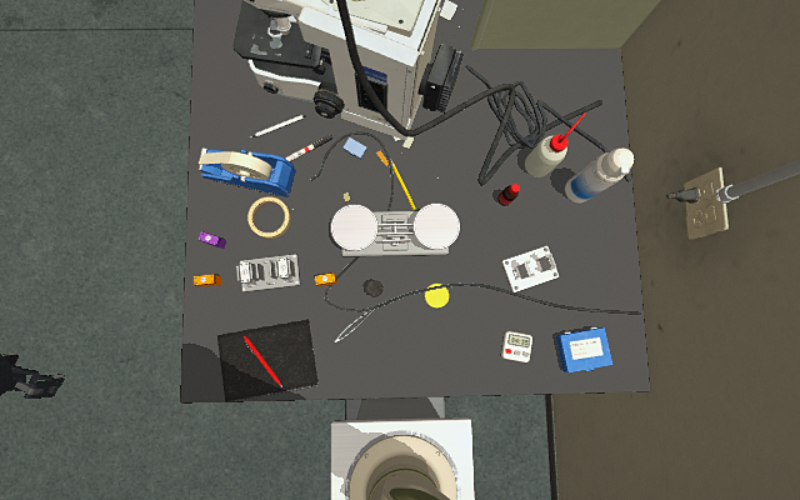

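View pics/s0.png

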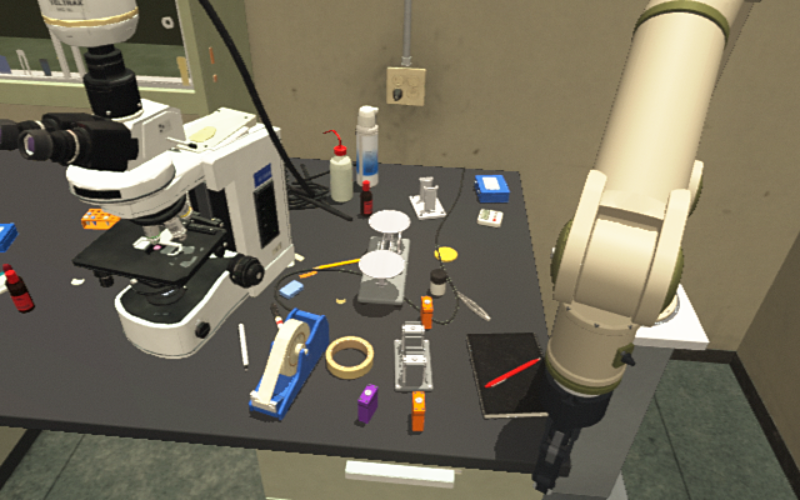

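The top view shows the rack at about (268,272) with its cassettes, the balance at (395,230) and the shuttle at (530,268) in the scaled picture. Orange and purple look-alikes stand beside the rack. Next I fit the poses to the silhouettes and check them with an overlay.

```bash
cat >> h.py <<'E'
def boxpts(b,x,y,yaw):
    x0,x1,y0,y1,z0,z1=b; c,s=np.cos(yaw),np.sin(yaw)
    return [(x+c*u-s*v,y+s*u+c*v,w) for u in(x0,x1) for v in(y0,y1) for w in(z0,z1)]
def raster(p,boxes,pose,S=4):
    m=np.zeros((400*S,640*S),np.uint8)
    for b in boxes:
        q=np.array([proj(p,P) for P in boxpts(b,*pose)])
        h=cv2.convexHull(((q+.5)*S).astype(np.float32)).astype(np.int32); cv2.fillConvexPoly(m,h,1)
    return cv2.resize(m.astype(np.float32),(640,400),interpolation=cv2.INTER_AREA)
from scipy.optimize import minimize
def fit(ps,masks,boxes,x0):
    f=lambda v:sum(np.abs(raster(p,boxes,(v[0],v[1],v[2]/100))-m).sum()/m.sum() for p,m in zip(ps,masks))
    v0=np.array([x0[0],x0[1],x0[2]*100]); sim=np.vstack([v0]+[v0+d for d in np.diag([8,8,8])])
    r=minimize(f,v0,method="Nelder-Mead",options=dict(initial_simplex=sim,xatol=.1,fatol=1e-4,maxfev=150)); v=r.x
    return np.array([v[0],v[1],v[2]/100]),r.fun
RACK=[(-37,37,-67,67,0,10)]+[(-17,17,c+s*12-(5 if s<0 else 0),c+s*12+(5 if s>0 else 0),10,70) for c in(-42,0,42) for s in(-1,1)]+[(-22,22,c-10,c+10,10,68) for c in(-42,42)]
SH=[(-40,40,-58,58,0,12),(-12,12,24,34,12,86),(-12,12,-34,-24,12,86)]
E
python3 - <<'E'
from h import *
a=capture("top"); b=capture("side")
pose={}
for n,B,x0 in(("rack",RACK,(485,298,0.0)),("shuttle",SH,(488,-300,.25))):
    ms=[]
    for p in(a,b):
        o=[r for r in outline_of(p,n) ]
        t=proj(p,(x0[0],x0[1],0))
        o=min(o,key=lambda r:np.hypot(*(np.array([r["rect"][0]+r["rect"][2]/2,r["rect"][1]+r["rect"][3]/2])-t)))
        ms.append(o["region"].astype(np.float32)); print(n,round(o["p"],2),o["rect"])
    for ps,mm in(([a],ms[:1]),([b],ms[1:]),([a,b],ms)):
        r=[fit(ps,mm,B,(x0[0],x0[1],x0[2]+d)) for d in(-.15,.15)]
        v,f=min(r,key=lambda t:t[1]); print(np.round(v,2),round(f,3))
    pose[n]=v
# pans: bright ellipses
g=cv2.cvtColor(a["pixels"],cv2.COLOR_RGB2GRAY)
for q in("pan_left_top","pan_right_top"):
    pass
n,l,st,ce=cv2.connectedComponentsWithStats((g>200).astype(np.uint8))
for i in range(1,n):
    if 250<ce[i][0]<370 and 160<ce[i][1]<205 and st[i][4]>200: print("pan",ce[i],st[i],onz(a,ce[i],100))
print("bal",[ (round(r["p"],2),r["rect"]) for r in outline_of(a,"balance")[:2]])
def ov(p,crop,s):
    l,t,w,h=crop; im=cv2.resize(p["pixels"][t:t+h,l:l+w,::-1],None,fx=s,fy=s,interpolation=cv2.INTER_CUBIC)
    return im
def draw(im,p,crop,s,B,v):
    for bx in B:
        P=boxpts(bx,*v); q=[((proj(p,X)+.5-np.array(crop[:2]))*s).astype(int) for X in P]
        for i in range(8):
            for k in(1,2,4):
                if not i&k: cv2.line(im,tuple(map(int,q[i])),tuple(map(int,q[i|k])),(0,255,0) if bx[4]==0 else (255,0,255),1)
    return im
c1=(180,190,80,60);c2=(390,185,80,60);c3=(290,240,80,60);c4=(300,130,80,60)
R=[]
top=np.hstack([draw(ov(a,c1,5),a,c1,5,RACK[:1],pose["rack"]),draw(ov(a,c2,5),a,c2,5,SH[:1],pose["shuttle"])])
bot=np.hstack([draw(ov(b,c3,5),b,c3,5,RACK[:1],pose["rack"]),draw(ov(b,c4,5),b,c4,5,SH[:1],pose["shuttle"])])
cv2.imwrite("pics/ov.png",np.vstack([top,bot]))
E
```

```text
rack 0.74 [187.7, 203.2, 52.7, 33.0]
rack 0.67 [313.6, 256.1, 33.8, 60.6]
[4.9118e+02 2.9742e+02 1.0000e-01] 0.307
[4.9378e+02 2.9918e+02 1.0000e-01] 0.211
[4.9184e+02 2.9786e+02 1.1000e-01] 0.555
shuttle 0.7 [400.6, 198.1, 47.4, 34.7]
shuttle 0.76 [327.1, 140.4, 28.3, 35.6]
[ 4.8874e+02 -3.1357e+02  2.9000e-01] 0.057
[ 4.9341e+02 -3.1321e+02  2.9000e-01] 0.082
[ 4.9080e+02 -3.1499e+02  3.1000e-01] 0.19
pan [348.96479543 180.84966698] [ 331  163   37   39 1051] [576.22626277 -85.30036818 100.        ]
pan [284.13657195 181.70577452] [ 265  164   65   36 1091] [576.76598662  91.59667576 100.        ]
bal [(0.56, [266.2, 162.2, 102.3, 43.0])]
```

View pics/ov.png

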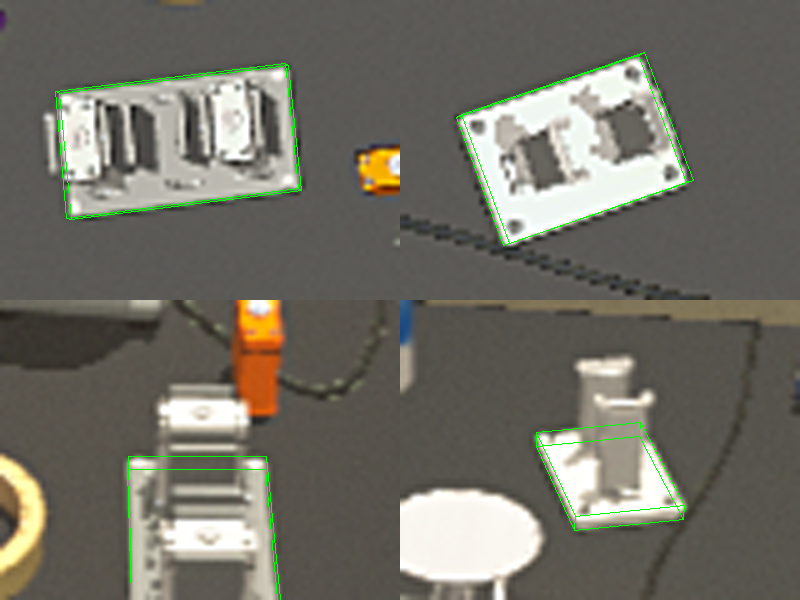

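The overlay fits well: rack at (492, 298), yaw 0.10; shuttle at (490.5, -314), yaw 0.30; pans at about (577, 93) and (577, -87). I move over the +y cassette at (488, 340).

Request:
{"method": "send_rows", "body": {"increments": [{"tx": 1.575, "ty": -2.67, "rz": -0.0873, "claw": 1}, {"tx": 1.575, "ty": -2.67, "rz": -0.0873}, {"tx": 1.575, "ty": -2.67, "rz": -0.0873}, {"tx": 1.575, "ty": -2.67, "rz": -0.0873}, {"tx": 1.575, "ty": -2.67, "rz": -0.0873}, {"tx": 1.575, "ty": -2.67, "rz": -0.0873}, {"tx": 1.575, "ty": -2.67, "rz": -0.0873}, {"tx": 1.575, "ty": -2.67, "rz": -0.0873}, {"tx": 1.575, "ty": -2.67, "rz": -0.0873}, {"tx": 1.575, "ty": -2.67, "rz": -0.0873}, {"tx": 1.575, "ty": -2.67, "rz": -0.0873}, {"tx": 1.575, "ty": -2.67, "rz": -0.0873}], "newtons": 30}}

```text
validation failed for argument at $.in...
```

Request:
{"method": "send_rows", "body": {"increments": [{"tx": 1.575, "ty": -2.67, "tz": 0, "rx": 0, "ry": 0, "rz": -0.0873, "claw": 1}, {"tx": 1.575, "ty": -2.67, "tz": 0, "rx": 0, "ry": 0, "rz": -0.0873, "claw": 1}], "newtons": 30}}

```text
clock: 1.82
ee_pos: [328.9, 607.9, 244.8]
tcp_rot: [[-0.826, 0.564, -0.001], [0.564, 0.826, 0.001], [0.001, 0.0, -1.0]]
wrist_force: [1.2, -0.9, -0.1]
grip_width: 85.3
grip_force: 0.0
```

Request:
{"method": "send_rows", "body": {"increments": [{"tx": 1.575, "ty": -2.67, "tz": 0, "rx": 0, "ry": 0, "rz": -0.0873, "claw": 1}, {"tx": 1.575, "ty": -2.67, "tz": 0, "rx": 0, "ry": 0, "rz": -0.0873, "claw": 1}, {"tx": 1.575, "ty": -2.67, "tz": 0, "rx": 0, "ry": 0, "rz": -0.0873, "claw": 1}, {"tx": 1.575, "ty": -2.67, "tz": 0, "rx": 0, "ry": 0, "rz": -0.0873, "claw": 1}, {"tx": 1.575, "ty": -2.67, "tz": 0, "rx": 0, "ry": 0, "rz": -0.0873, "claw": 1}, {"tx": 1.575, "ty": -2.67, "tz": 0, "rx": 0, "ry": 0, "rz": -0.0873, "claw": 1}, {"tx": 1.575, "ty": -2.67, "tz": 0, "rx": 0, "ry": 0, "rz": -0.0873, "claw": 1}, {"tx": 1.575, "ty": -2.67, "tz": -1, "rx": 0, "ry": 0, "rz": -0.0873, "claw": 1}, {"tx": 1.575, "ty": -2.67, "tz": -2, "rx": 0, "ry": 0, "rz": -0.0873, "claw": 1}, {"tx": 1.575, "ty": -2.67, "tz": -3, "rx": 0, "ry": 0, "rz": -0.0873, "claw": 1}, {"tx": 0, "ty": 0, "tz": -3, "rx": 0, "ry": 0, "rz": 0, "claw": 1}, {"tx": 0, "ty": 0, "tz": -2, "rx": 0, "ry": 0, "rz": 0, "claw": 1}]}}

```text
clock: 2.82
ee_pos: [488.0, 338.6, 134.5]
tcp_rot: [[-0.094, 0.996, -0.0], [0.996, 0.094, -0.001], [-0.001, -0.0, -1.0]]
wrist_force: [-1.2, 1.4, -0.6]
grip_width: 85.8
grip_force: 0.0
```

Run:
```python
from h import *
a=capture("top");b=capture("side")
im=cv2.resize(b["pixels"][200:340,240:420,::-1],None,fx=4,fy=4,interpolation=cv2.INTER_CUBIC)
for X in [(488,340,68),(496,256,68)]:
    q=((proj(b,X)+.5-[240,200])*4).astype(int); cv2.circle(im,tuple(map(int,q)),4,(0,0,255),1)
cv2.imwrite("pics/a1.png",im)
s=read_state();print(s["ee_pos"],np.round(s["tcp_rot"],3).tolist(),s["clock"])
```

```text
[486.03706936 339.80965769 133.52498435] [[-0.098, 0.995, -0.004], [0.995, 0.098, -0.003], [-0.003, -0.004, -1.0]] 2.9167
```

View pics/a1.png

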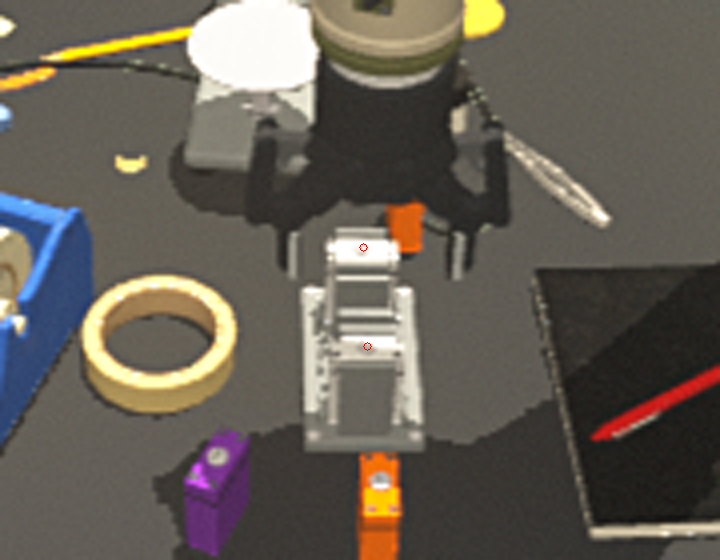

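The red circles land on both cassette tops, at (363,247) and (367,346), so the poses are confirmed. Descend and grip.

Request:
{"method": "send_rows", "body": {"increments": [{"tx": 0.1, "ty": 0, "tz": -2, "rx": 0, "ry": 0, "rz": 0, "claw": 1}, {"tx": 0, "ty": 0, "tz": -2, "rx": 0, "ry": 0, "rz": 0, "claw": 1}, {"tx": 0, "ty": 0, "tz": -2, "rx": 0, "ry": 0, "rz": 0, "claw": 1}, {"tx": 0, "ty": 0, "tz": -1.5, "rx": 0, "ry": 0, "rz": 0, "claw": 1}, {"tx": 0, "ty": 0, "tz": -1, "rx": 0, "ry": 0, "rz": 0, "claw": 1}, {"tx": 0, "ty": 0, "tz": -0.5, "rx": 0, "ry": 0, "rz": 0, "claw": 1}, {"tx": 0, "ty": 0, "tz": 0, "rx": 0, "ry": 0, "rz": 0, "claw": 0.7}, {"tx": 0, "ty": 0, "tz": 0, "rx": 0, "ry": 0, "rz": 0, "claw": 0.4}, {"tx": 0, "ty": 0, "tz": 0, "rx": 0, "ry": 0, "rz": 0, "claw": 0.4}, {"tx": 0, "ty": 0, "tz": 0, "rx": 0, "ry": 0, "rz": 0, "claw": 0.3}, {"tx": 0, "ty": 0, "tz": 0, "rx": 0, "ry": 0, "rz": 0, "claw": 0.3}, {"tx": 0, "ty": 0, "tz": 0, "rx": 0, "ry": 0, "rz": 0, "claw": 0.3}], "newtons": 30}}

```text
clock: 3.92
ee_pos: [488.7, 341.5, 47.4]
tcp_rot: [[-0.098, 0.995, 0.001], [0.995, 0.098, 0.001], [0.001, 0.001, -1.0]]
wrist_force: [-0.8, -0.6, 6.4]
grip_width: 43.7
grip_force: 31.4
```

Request:
{"method": "send_rows", "body": {"increments": [{"tx": 0, "ty": 0, "tz": 0.4, "rx": 0, "ry": 0, "rz": 0, "claw": 0.3}, {"tx": 0, "ty": 0, "tz": 0.8, "rx": 0, "ry": 0, "rz": 0, "claw": 0.3}, {"tx": 0, "ty": 0, "tz": 1.3, "rx": 0, "ry": 0, "rz": 0, "claw": 0.3}, {"tx": 0, "ty": 0, "tz": 1.5, "rx": 0, "ry": 0, "rz": 0, "claw": 0.3}, {"tx": 0, "ty": 0, "tz": 1.5, "rx": 0, "ry": 0, "rz": 0, "claw": 0.3}, {"tx": 0, "ty": 0, "tz": 1.5, "rx": 0, "ry": 0, "rz": 0, "claw": 0.3}, {"tx": 0, "ty": 0, "tz": 1.5, "rx": 0, "ry": 0, "rz": 0, "claw": 0.3}, {"tx": 0, "ty": 0, "tz": 1.5, "rx": 0, "ry": 0, "rz": 0, "claw": 0.3}, {"tx": 0, "ty": 0, "tz": 2, "rx": 0, "ry": 0, "rz": 0, "claw": 0.3}, {"tx": 0, "ty": 0, "tz": 1, "rx": 0, "ry": 0, "rz": 0, "claw": 0.3}, {"tx": 0, "ty": 0, "tz": 0, "rx": 0, "ry": 0, "rz": 0, "claw": 0.3}, {"tx": 0, "ty": 0, "tz": 0, "rx": 0, "ry": 0, "rz": 0, "claw": 0.3}]}}

```text
clock: 4.92
ee_pos: [488.2, 341.2, 176.7]
tcp_rot: [[-0.098, 0.995, 0.001], [0.995, 0.098, 0.001], [0.001, 0.001, -1.0]]
wrist_force: [-0.2, -0.3, -2.3]
grip_width: 43.9
grip_force: 30.7
```

Run:
```python
from h import *
for i in range(3):
    b=capture("side"); s=read_state();print(s["ee_pos"],s["wrist_force"],s["grip_width"],s["grip_force"])
save(b,"l1",(240,130,180,180),3)
```

```text
[487.86507339 341.01095016 175.9245998 ] [-0.10881574 -0.01964556 -1.62834304] 43.55543660335937 30.749069452285767
[487.70697893 340.85802601 175.49253376] [-0.41006124  0.58973895 -1.2356692 ] 43.70125439397153 30.74911057949066
[487.72678525 340.77359242 175.28873269] [-0.36620745 -0.57098263 -1.12445574] 43.75354469348398 30.7473886013031
```

View pics/l1.png

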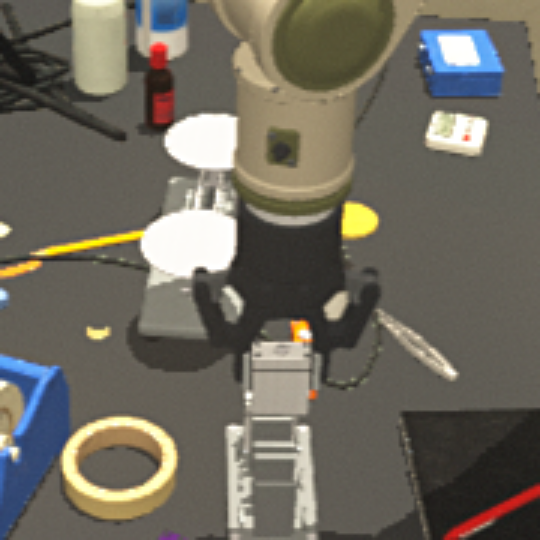

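The cassette is held upright and clear of the rack, at (280,380) in the crop. Carry it to the left pan.

Request:
{"method": "send_rows", "body": {"increments": [{"tx": 0.3, "ty": -0.8, "tz": 0, "rx": 0, "ry": 0, "rz": -0.01, "claw": 0.3}, {"tx": 0.6, "ty": -1.7, "tz": 0, "rx": 0, "ry": 0, "rz": -0.01, "claw": 0.3}, {"tx": 0.9, "ty": -2.5, "tz": 0, "rx": 0, "ry": 0, "rz": -0.01, "claw": 0.3}, {"tx": 1.1, "ty": -3.0, "tz": 0, "rx": 0, "ry": 0, "rz": -0.01, "claw": 0.3}, {"tx": 1.2, "ty": -3.4, "tz": 0, "rx": 0, "ry": 0, "rz": -0.01, "claw": 0.3}, {"tx": 1.2, "ty": -3.4, "tz": 0, "rx": 0, "ry": 0, "rz": -0.01, "claw": 0.3}, {"tx": 1.2, "ty": -3.4, "tz": 0, "rx": 0, "ry": 0, "rz": -0.01, "claw": 0.3}, {"tx": 1.1, "ty": -3.0, "tz": 0, "rx": 0, "ry": 0, "rz": -0.01, "claw": 0.3}, {"tx": 0.8, "ty": -2.1, "tz": 0, "rx": 0, "ry": 0, "rz": -0.01, "claw": 0.3}, {"tx": 0.4, "ty": -1.1, "tz": 0, "rx": 0, "ry": 0, "rz": -0.01, "claw": 0.3}, {"tx": 0.1, "ty": -0.4, "tz": 0, "rx": 0, "ry": 0, "rz": 0, "claw": 0.3}, {"tx": 0, "ty": 0, "tz": 0, "rx": 0, "ry": 0, "rz": 0, "claw": 0.3}]}}

```text
clock: 6.07
ee_pos: [577.1, 92.3, 175.8]
tcp_rot: [[0.003, 1.0, -0.001], [1.0, -0.003, -0.0], [-0.0, -0.001, -1.0]]
wrist_force: [0.0, 0.4, -1.2]
grip_width: 43.5
grip_force: 30.8
```

Request:
{"method": "send_rows", "body": {"increments": [{"tx": 0, "ty": 0, "tz": -0.6, "rx": 0, "ry": 0, "rz": 0, "claw": 0.3}, {"tx": 0, "ty": 0, "tz": -0.8, "rx": 0, "ry": 0, "rz": 0, "claw": 0.3}, {"tx": 0, "ty": 0, "tz": -0.8, "rx": 0, "ry": 0, "rz": 0, "claw": 0.3}, {"tx": 0, "ty": 0, "tz": -0.5, "rx": 0, "ry": 0, "rz": 0, "claw": 0.3}, {"tx": 0, "ty": 0, "tz": 0, "rx": 0, "ry": 0, "rz": 0, "claw": 0.3}, {"tx": 0, "ty": 0, "tz": 0, "rx": 0, "ry": 0, "rz": 0, "claw": 0.3}, {"tx": 0, "ty": 0, "tz": 0, "rx": 0, "ry": 0, "rz": 0, "claw": 0.3}, {"tx": 0, "ty": 0, "tz": 0, "rx": 0, "ry": 0, "rz": 0, "claw": 0.3}]}}

```text
clock: 6.73
ee_pos: [577.4, 93.1, 149.5]
tcp_rot: [[0.002, 1.0, 0.0], [1.0, -0.002, 0.0], [0.0, 0.0, -1.0]]
wrist_force: [0.5, -0.6, -1.6]
grip_width: 43.8
grip_force: 30.8
```

Run:
```python
from h import *
f=[]
for i in range(6):
    b=capture("side"); s=read_state();f.append(s["wrist_force"])
print(s["clock"],s["ee_pos"],np.round(s["tcp_rot"],3).tolist(),np.mean(f,0),np.std(f,0))
save(b,"p1",(250,120,130,130),4)
```

```text
7.0333 [577.33485723  93.04697595 149.48843086] [[0.002, 1.0, 0.0], [1.0, -0.002, 0.0], [0.0, 0.0, -1.0]] [-0.13460805 -0.20411079 -1.26689776] [0.56977324 0.27108352 0.37937413]
```

View pics/p1.png

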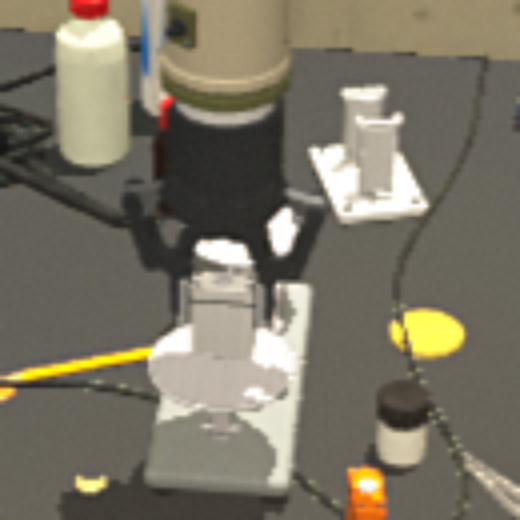

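It is centred over the left pan with the bottom about 12 mm above it, and it weighs about 1.3 N, probably the light one. Lower it gently, following the pan to its stop.

Request:
{"method": "send_rows", "body": {"increments": [{"tx": 0, "ty": 0, "tz": -0.3, "rx": 0, "ry": 0, "rz": 0, "claw": 0.3}, {"tx": 0, "ty": 0, "tz": -0.3, "rx": 0, "ry": 0, "rz": 0, "claw": 0.3}, {"tx": 0, "ty": 0, "tz": -0.2, "rx": 0, "ry": 0, "rz": 0, "claw": 0.3}, {"tx": 0, "ty": 0, "tz": -0.2, "rx": 0, "ry": 0, "rz": 0, "claw": 0.3}, {"tx": 0, "ty": 0, "tz": -0.2, "rx": 0, "ry": 0, "rz": 0, "claw": 0.3}, {"tx": 0, "ty": 0, "tz": -0.2, "rx": 0, "ry": 0, "rz": 0, "claw": 0.3}, {"tx": 0, "ty": 0, "tz": -0.15, "rx": 0, "ry": 0, "rz": 0, "claw": 0.3}, {"tx": 0, "ty": 0, "tz": -0.15, "rx": 0, "ry": 0, "rz": 0, "claw": 0.3}, {"tx": 0, "ty": 0, "tz": -0.15, "rx": 0, "ry": 0, "rz": 0, "claw": 0.3}, {"tx": 0, "ty": 0, "tz": -0.15, "rx": 0, "ry": 0, "rz": 0, "claw": 0.3}, {"tx": 0, "ty": 0, "tz": 0, "rx": 0, "ry": 0, "rz": 0, "claw": 0.3}, {"tx": 0, "ty": 0, "tz": 0, "rx": 0, "ry": 0, "rz": 0, "claw": 0.3}]}}

```text
clock: 8.03
ee_pos: [577.2, 93.1, 129.2]
tcp_rot: [[0.002, 1.0, -0.0], [1.0, -0.002, -0.0], [-0.0, -0.0, -1.0]]
wrist_force: [-0.1, 0.4, -1.4]
grip_width: 43.5
grip_force: 30.8
```

Request:
{"method": "send_rows", "body": {"increments": [{"tx": 0, "ty": 0, "tz": -0.1, "rx": 0, "ry": 0, "rz": 0, "claw": 0.3}, {"tx": 0, "ty": 0, "tz": -0.1, "rx": 0, "ry": 0, "rz": 0, "claw": 0.3}, {"tx": 0, "ty": 0, "tz": 0, "rx": 0, "ry": 0, "rz": 0, "claw": 0.3}, {"tx": 0, "ty": 0, "tz": 0, "rx": 0, "ry": 0, "rz": 0, "claw": 0.3}, {"tx": 0, "ty": 0, "tz": 0, "rx": 0, "ry": 0, "rz": 0, "claw": 0.3}]}}

```text
clock: 8.45
ee_pos: [577.2, 93.1, 127.3]
tcp_rot: [[0.002, 1.0, -0.0], [1.0, -0.002, -0.0], [-0.0, -0.0, -1.0]]
wrist_force: [-0.2, -0.4, -1.5]
grip_width: 43.4
grip_force: 30.8
```

Request:
{"method": "send_rows", "body": {"increments": [{"tx": 0, "ty": 0, "tz": -0.1, "rx": 0, "ry": 0, "rz": 0, "claw": 0.3}, {"tx": 0, "ty": 0, "tz": -0.1, "rx": 0, "ry": 0, "rz": 0, "claw": 0.3}, {"tx": 0, "ty": 0, "tz": 0, "rx": 0, "ry": 0, "rz": 0, "claw": 0.3}, {"tx": 0, "ty": 0, "tz": 0, "rx": 0, "ry": 0, "rz": 0, "claw": 0.3}, {"tx": 0, "ty": 0, "tz": 0, "rx": 0, "ry": 0, "rz": 0, "claw": 0.3}]}}

```text
clock: 8.87
ee_pos: [577.4, 93.0, 126.3]
tcp_rot: [[0.002, 1.0, 0.001], [1.0, -0.002, 0.001], [0.001, 0.001, -1.0]]
wrist_force: [-2.3, -0.2, 11.2]
grip_width: 43.8
grip_force: 32.3
```

Run:
```python
from h import *
f=[]
for i in range(4):
    b=capture("side"); s=read_state();f.append(s["wrist_force"])
print(s["clock"],s["ee_pos"],np.mean(f,0))
save(b,"p2",(250,120,130,130),4)
```

```text
9.0667 [577.4168314   93.0473033  126.32045307] [-2.9628522  -0.59312394 11.41537971]
```

View pics/p2.png

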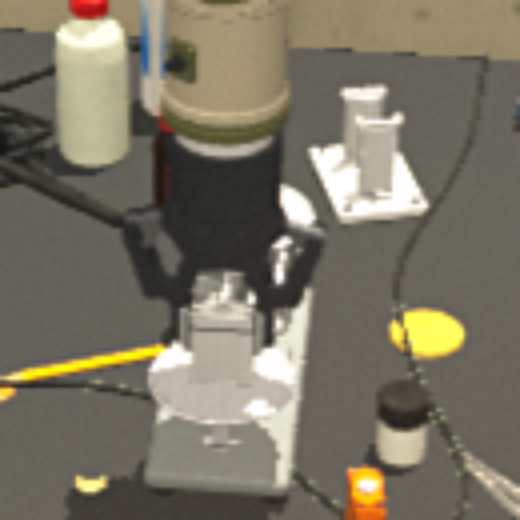

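The cassette bottomed out on the left pan's stop, upright at (222,345). Relieve the pressure, release and rise.

Request:
{"method": "send_rows", "body": {"increments": [{"tx": 0, "ty": 0, "tz": 0.08, "rx": 0, "ry": 0, "rz": 0, "claw": 0.3}, {"tx": 0, "ty": 0, "tz": 0, "rx": 0, "ry": 0, "rz": 0, "claw": 0.3}, {"tx": 0, "ty": 0, "tz": 0, "rx": 0, "ry": 0, "rz": 0, "claw": 0.6}, {"tx": 0, "ty": 0, "tz": 0, "rx": 0, "ry": 0, "rz": 0, "claw": 0.8}, {"tx": 0, "ty": 0, "tz": 0, "rx": 0, "ry": 0, "rz": 0, "claw": 1}, {"tx": 0, "ty": 0, "tz": 0, "rx": 0, "ry": 0, "rz": 0, "claw": 1}, {"tx": 0, "ty": 0, "tz": 0.5, "rx": 0, "ry": 0, "rz": 0, "claw": 1}, {"tx": 0, "ty": 0, "tz": 1.5, "rx": 0, "ry": 0, "rz": 0, "claw": 1}, {"tx": 0, "ty": 0, "tz": 2.5, "rx": 0, "ry": 0, "rz": 0, "claw": 1}, {"tx": 0, "ty": 0, "tz": 2.5, "rx": 0, "ry": 0, "rz": 0, "claw": 1}, {"tx": 0, "ty": 0, "tz": 2, "rx": 0, "ry": 0, "rz": 0, "claw": 1}, {"tx": 0, "ty": 0, "tz": 1, "rx": 0, "ry": 0, "rz": 0, "claw": 1}]}}

```text
clock: 10.07
ee_pos: [578.1, 93.1, 228.8]
tcp_rot: [[0.002, 1.0, 0.003], [1.0, -0.002, 0.001], [0.001, 0.003, -1.0]]
wrist_force: [0.3, 0.4, 0.2]
grip_width: 85.2
grip_force: 0.0
```

Request:
{"method": "send_rows", "body": {"increments": [{"tx": -0.3, "ty": 0.6, "tz": 0, "rx": 0, "ry": 0, "rz": 0.01, "claw": 1}, {"tx": -0.7, "ty": 1.4, "tz": 0, "rx": 0, "ry": 0, "rz": 0.01, "claw": 1}, {"tx": -1.0, "ty": 2.1, "tz": 0, "rx": 0, "ry": 0, "rz": 0.01, "claw": 1}, {"tx": -1.2, "ty": 2.4, "tz": 0, "rx": 0, "ry": 0, "rz": 0.01, "claw": 1}, {"tx": -1.3, "ty": 2.6, "tz": 0, "rx": 0, "ry": 0, "rz": 0.01, "claw": 1}, {"tx": -1.2, "ty": 2.4, "tz": 0, "rx": 0, "ry": 0, "rz": 0.01, "claw": 1}, {"tx": -1.1, "ty": 2.2, "tz": 0, "rx": 0, "ry": 0, "rz": 0.02, "claw": 1}, {"tx": -0.8, "ty": 1.6, "tz": 0, "rx": 0, "ry": 0, "rz": 0.02, "claw": 1}, {"tx": -0.4, "ty": 0.8, "tz": -1, "rx": 0, "ry": 0, "rz": 0, "claw": 1}, {"tx": -0.1, "ty": 0.2, "tz": -3, "rx": 0, "ry": 0, "rz": 0, "claw": 1}, {"tx": 0, "ty": 0, "tz": -3, "rx": 0, "ry": 0, "rz": 0, "claw": 1}, {"tx": 0, "ty": 0, "tz": -2, "rx": 0, "ry": 0, "rz": 0, "claw": 1}]}}

```text
clock: 11.07
ee_pos: [494.8, 255.5, 132.7]
tcp_rot: [[-0.099, 0.995, -0.002], [0.995, 0.099, -0.002], [-0.002, -0.002, -1.0]]
wrist_force: [-0.3, 0.4, -0.1]
grip_width: 85.4
grip_force: 0.0
```

Request:
{"method": "send_rows", "body": {"increments": [{"tx": 0, "ty": 0, "tz": 0, "rx": 0, "ry": 0, "rz": 0, "claw": 1}, {"tx": 0, "ty": 0, "tz": 0, "rx": 0, "ry": 0, "rz": 0, "claw": 1}]}}

```text
clock: 11.23
ee_pos: [495.5, 255.0, 134.4]
tcp_rot: [[-0.097, 0.995, -0.003], [0.995, 0.097, -0.002], [-0.002, -0.003, -1.0]]
wrist_force: [0.1, -0.4, 1.2]
grip_width: 85.4
grip_force: 0.0
```

Request:
{"method": "send_rows", "body": {"increments": [{"tx": 0, "ty": 0.1, "tz": -2, "rx": 0, "ry": 0, "rz": 0, "claw": 1}, {"tx": 0, "ty": 0, "tz": -2, "rx": 0, "ry": 0, "rz": 0, "claw": 1}, {"tx": 0, "ty": 0, "tz": -2, "rx": 0, "ry": 0, "rz": 0, "claw": 1}, {"tx": 0, "ty": 0, "tz": -1.3, "rx": 0, "ry": 0, "rz": 0, "claw": 1}, {"tx": 0, "ty": 0, "tz": -1, "rx": 0, "ry": 0, "rz": 0, "claw": 1}, {"tx": 0, "ty": 0, "tz": -0.3, "rx": 0, "ry": 0, "rz": 0, "claw": 1}, {"tx": 0, "ty": 0, "tz": 0, "rx": 0, "ry": 0, "rz": 0, "claw": 0.7}, {"tx": 0, "ty": 0, "tz": 0, "rx": 0, "ry": 0, "rz": 0, "claw": 0.4}, {"tx": 0, "ty": 0, "tz": 0, "rx": 0, "ry": 0, "rz": 0, "claw": 0.4}, {"tx": 0, "ty": 0, "tz": 0, "rx": 0, "ry": 0, "rz": 0, "claw": 0.3}, {"tx": 0, "ty": 0, "tz": 0, "rx": 0, "ry": 0, "rz": 0, "claw": 0.3}, {"tx": 0, "ty": 0, "tz": 0, "rx": 0, "ry": 0, "rz": 0, "claw": 0.3}]}}

```text
clock: 12.23
ee_pos: [496.7, 257.3, 51.1]
tcp_rot: [[-0.098, 0.995, 0.001], [0.995, 0.098, 0.001], [0.001, 0.001, -1.0]]
wrist_force: [-1.4, -0.0, 8.0]
grip_width: 43.9
grip_force: 31.0
```

Request:
{"method": "send_rows", "body": {"increments": [{"tx": 0, "ty": 0, "tz": 0.4, "rx": 0, "ry": 0, "rz": 0, "claw": 0.3}, {"tx": 0, "ty": 0, "tz": 0.8, "rx": 0, "ry": 0, "rz": 0, "claw": 0.3}, {"tx": 0, "ty": 0, "tz": 1.3, "rx": 0, "ry": 0, "rz": 0, "claw": 0.3}, {"tx": 0, "ty": 0, "tz": 1.5, "rx": 0, "ry": 0, "rz": 0, "claw": 0.3}, {"tx": 0, "ty": 0, "tz": 1.5, "rx": 0, "ry": 0, "rz": 0, "claw": 0.3}, {"tx": 0, "ty": 0, "tz": 1.5, "rx": 0, "ry": 0, "rz": 0, "claw": 0.3}, {"tx": 0, "ty": 0, "tz": 1.5, "rx": 0, "ry": 0, "rz": 0, "claw": 0.3}, {"tx": 0, "ty": 0, "tz": 1.5, "rx": 0, "ry": 0, "rz": 0, "claw": 0.3}, {"tx": 0, "ty": 0, "tz": 2.5, "rx": 0, "ry": 0, "rz": 0, "claw": 0.3}, {"tx": 0, "ty": 0, "tz": 2.5, "rx": 0, "ry": 0, "rz": 0, "claw": 0.3}, {"tx": 0, "ty": 0, "tz": 2.5, "rx": 0, "ry": 0, "rz": 0, "claw": 0.3}, {"tx": 0, "ty": 0, "tz": 2.5, "rx": 0, "ry": 0, "rz": 0, "claw": 0.3}]}}

```text
clock: 13.23
ee_pos: [495.7, 256.7, 251.9]
tcp_rot: [[-0.098, 0.995, -0.0], [0.995, 0.098, -0.0], [-0.0, -0.0, -1.0]]
wrist_force: [-0.1, -0.0, -2.1]
grip_width: 43.9
grip_force: 31.1
```

Request:
{"method": "send_rows", "body": {"increments": [{"tx": 0.2, "ty": -0.8, "tz": 0, "rx": 0, "ry": 0, "rz": -0.01, "claw": 0.3}, {"tx": 0.4, "ty": -1.8, "tz": 0, "rx": 0, "ry": 0, "rz": -0.01, "claw": 0.3}, {"tx": 0.7, "ty": -2.8, "tz": 0, "rx": 0, "ry": 0, "rz": -0.01, "claw": 0.3}, {"tx": 0.9, "ty": -3.6, "tz": 0, "rx": 0, "ry": 0, "rz": -0.01, "claw": 0.3}, {"tx": 0.9, "ty": -3.9, "tz": 0, "rx": 0, "ry": 0, "rz": -0.01, "claw": 0.3}, {"tx": 1.0, "ty": -4.0, "tz": 0, "rx": 0, "ry": 0, "rz": -0.01, "claw": 0.3}, {"tx": 1.0, "ty": -4.0, "tz": 0, "rx": 0, "ry": 0, "rz": -0.01, "claw": 0.3}, {"tx": 0.9, "ty": -3.9, "tz": 0, "rx": 0, "ry": 0, "rz": -0.01, "claw": 0.3}, {"tx": 0.9, "ty": -3.6, "tz": 0, "rx": 0, "ry": 0, "rz": -0.01, "claw": 0.3}, {"tx": 0.7, "ty": -2.8, "tz": 0, "rx": 0, "ry": 0, "rz": -0.01, "claw": 0.3}, {"tx": 0.4, "ty": -1.9, "tz": -1, "rx": 0, "ry": 0, "rz": 0, "claw": 0.3}, {"tx": 0.2, "ty": -1.2, "tz": -2, "rx": 0, "ry": 0, "rz": 0, "claw": 0.3}]}}

```text
clock: 14.23
ee_pos: [579.2, -89.9, 221.6]
tcp_rot: [[0.006, 1.0, 0.004], [1.0, -0.006, -0.001], [-0.001, 0.004, -1.0]]
wrist_force: [0.2, 1.2, -2.9]
grip_width: 43.2
grip_force: 31.7
```

Request:
{"method": "send_rows", "body": {"increments": [{"tx": 0, "ty": 0, "tz": -2, "rx": 0, "ry": 0, "rz": 0, "claw": 0.3}, {"tx": 0, "ty": 0, "tz": -1.5, "rx": 0, "ry": 0, "rz": 0, "claw": 0.3}, {"tx": 0, "ty": 0, "tz": -1, "rx": 0, "ry": 0, "rz": 0, "claw": 0.3}, {"tx": 0, "ty": 0, "tz": -0.6, "rx": 0, "ry": 0, "rz": 0, "claw": 0.3}, {"tx": 0, "ty": 0, "tz": 0, "rx": 0, "ry": 0, "rz": 0, "claw": 0.3}, {"tx": 0, "ty": 0, "tz": 0, "rx": 0, "ry": 0, "rz": 0, "claw": 0.3}, {"tx": 0, "ty": 0, "tz": 0, "rx": 0, "ry": 0, "rz": 0, "claw": 0.3}, {"tx": 0, "ty": 0, "tz": 0, "rx": 0, "ry": 0, "rz": 0, "claw": 0.3}]}}

```text
clock: 14.9
ee_pos: [578.7, -85.8, 170.0]
tcp_rot: [[0.001, 1.0, 0.001], [1.0, -0.001, -0.0], [-0.0, 0.001, -1.0]]
wrist_force: [0.3, -0.9, -1.5]
grip_width: 43.6
grip_force: 31.7
```

Run:
```python
from h import *
f=[]
for i in range(6):
    b=capture("side"); s=read_state();f.append(s["wrist_force"])
print(s["clock"],s["ee_pos"],np.round(s["tcp_rot"],3).tolist(),np.mean(f,0))
save(b,"q1",(250,100,130,130),4)
```

```text
15.2 [578.36488714 -85.85124931 169.3426384 ] [[0.001, 1.0, 0.0], [1.0, -0.001, -0.0], [-0.0, 0.0, -1.0]] [ 0.0156829  -0.1239254  -2.01129685]
```

View pics/q1.png

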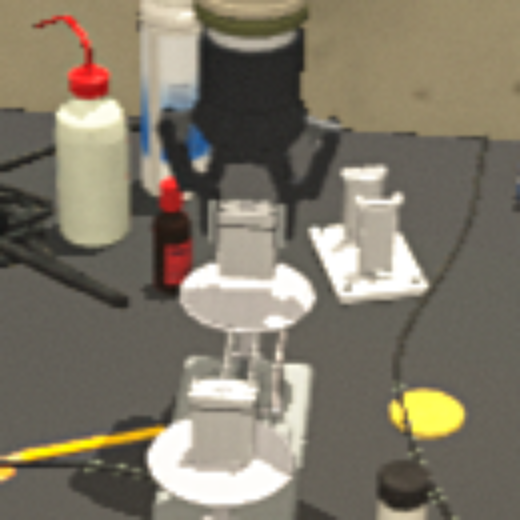

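The first cassette stands upright on the lowered left pan at (222,430). The second hangs over the raised right pan at (248,245) and weighs 2.0 N, so it looks like the loaded one. Lower it slowly.

Request:
{"method": "send_rows", "body": {"increments": [{"tx": -0.1, "ty": -0.1, "tz": -0.5, "rx": 0, "ry": 0, "rz": 0, "claw": 0.3}, {"tx": 0, "ty": 0, "tz": -0.5, "rx": 0, "ry": 0, "rz": 0, "claw": 0.3}, {"tx": 0, "ty": 0, "tz": -0.3, "rx": 0, "ry": 0, "rz": 0, "claw": 0.3}, {"tx": 0, "ty": 0, "tz": -0.15, "rx": 0, "ry": 0, "rz": 0, "claw": 0.3}, {"tx": 0, "ty": 0, "tz": -0.15, "rx": 0, "ry": 0, "rz": 0, "claw": 0.3}, {"tx": 0, "ty": 0, "tz": -0.15, "rx": 0, "ry": 0, "rz": 0, "claw": 0.3}, {"tx": 0, "ty": 0, "tz": -0.15, "rx": 0, "ry": 0, "rz": 0, "claw": 0.3}, {"tx": 0, "ty": 0, "tz": -0.15, "rx": 0, "ry": 0, "rz": 0, "claw": 0.3}, {"tx": 0, "ty": 0, "tz": -0.15, "rx": 0, "ry": 0, "rz": 0, "claw": 0.3}, {"tx": 0, "ty": 0, "tz": -0.15, "rx": 0, "ry": 0, "rz": 0, "claw": 0.3}, {"tx": 0, "ty": 0, "tz": -0.15, "rx": 0, "ry": 0, "rz": 0, "claw": 0.3}, {"tx": 0, "ty": 0, "tz": -0.15, "rx": 0, "ry": 0, "rz": 0, "claw": 0.3}]}}

```text
clock: 16.2
ee_pos: [577.4, -87.0, 142.6]
tcp_rot: [[0.002, 1.0, 0.0], [1.0, -0.002, -0.0], [-0.0, 0.0, -1.0]]
wrist_force: [-0.8, -0.3, -1.0]
grip_width: 43.9
grip_force: 31.9
```

Request:
{"method": "send_rows", "body": {"increments": [{"tx": 0, "ty": 0, "tz": -0.15, "rx": 0, "ry": 0, "rz": 0, "claw": 0.3}, {"tx": 0, "ty": 0, "tz": -0.15, "rx": 0, "ry": 0, "rz": 0, "claw": 0.3}, {"tx": 0, "ty": 0, "tz": -0.15, "rx": 0, "ry": 0, "rz": 0, "claw": 0.3}, {"tx": 0, "ty": 0, "tz": -0.15, "rx": 0, "ry": 0, "rz": 0, "claw": 0.3}, {"tx": 0, "ty": 0, "tz": -0.15, "rx": 0, "ry": 0, "rz": 0, "claw": 0.3}, {"tx": 0, "ty": 0, "tz": -0.1, "rx": 0, "ry": 0, "rz": 0, "claw": 0.3}, {"tx": 0, "ty": 0, "tz": -0.1, "rx": 0, "ry": 0, "rz": 0, "claw": 0.3}, {"tx": 0, "ty": 0, "tz": 0, "rx": 0, "ry": 0, "rz": 0, "claw": 0.3}, {"tx": 0, "ty": 0, "tz": 0, "rx": 0, "ry": 0, "rz": 0, "claw": 0.3}]}}

```text
clock: 16.95
ee_pos: [577.3, -86.8, 133.0]
tcp_rot: [[0.001, 1.0, -0.0], [1.0, -0.001, 0.0], [0.0, -0.0, -1.0]]
wrist_force: [0.5, 1.5, -0.8]
grip_width: 43.4
grip_force: 31.9
```

Request:
{"method": "send_rows", "body": {"increments": [{"tx": 0, "ty": 0, "tz": -0.1, "rx": 0, "ry": 0, "rz": 0, "claw": 0.3}, {"tx": 0, "ty": 0, "tz": -0.1, "rx": 0, "ry": 0, "rz": 0, "claw": 0.3}, {"tx": 0, "ty": 0, "tz": -0.05, "rx": 0, "ry": 0, "rz": 0, "claw": 0.3}, {"tx": 0, "ty": 0, "tz": 0, "rx": 0, "ry": 0, "rz": 0, "claw": 0.3}, {"tx": 0, "ty": 0, "tz": 0, "rx": 0, "ry": 0, "rz": 0, "claw": 0.3}, {"tx": 0, "ty": 0, "tz": 0, "rx": 0, "ry": 0, "rz": 0, "claw": 0.3}]}}

```text
clock: 17.45
ee_pos: [577.2, -86.9, 130.6]
tcp_rot: [[0.002, 1.0, -0.0], [1.0, -0.002, -0.0], [-0.0, -0.0, -1.0]]
wrist_force: [-0.5, 0.7, -1.0]
grip_width: 43.2
grip_force: 31.9
```

Request:
{"method": "send_rows", "body": {"increments": [{"tx": 0, "ty": 0, "tz": -0.05, "rx": 0, "ry": 0, "rz": 0, "claw": 0.3}, {"tx": 0, "ty": 0, "tz": 0, "rx": 0, "ry": 0, "rz": 0, "claw": 0.3}, {"tx": 0, "ty": 0, "tz": 0, "rx": 0, "ry": 0, "rz": 0, "claw": 0.3}]}}

```text
clock: 17.7
ee_pos: [577.2, -86.9, 130.3]
tcp_rot: [[0.002, 1.0, 0.0], [1.0, -0.002, 0.0], [0.0, 0.0, -1.0]]
wrist_force: [-1.8, 1.6, 3.1]
grip_width: 43.5
grip_force: 32.4
```

Contact with the stop. Release, rise clear and look.

Request:
{"method": "send_rows", "body": {"increments": [{"tx": 0, "ty": 0, "tz": 0, "rx": 0, "ry": 0, "rz": 0, "claw": 0.6}, {"tx": 0, "ty": 0, "tz": 0, "rx": 0, "ry": 0, "rz": 0, "claw": 0.8}, {"tx": 0, "ty": 0, "tz": 0, "rx": 0, "ry": 0, "rz": 0, "claw": 1}, {"tx": 0, "ty": 0, "tz": 0, "rx": 0, "ry": 0, "rz": 0, "claw": 1}, {"tx": 0, "ty": 0, "tz": 0.5, "rx": 0, "ry": 0, "rz": 0, "claw": 1}, {"tx": 0, "ty": 0, "tz": 1.5, "rx": 0, "ry": 0, "rz": 0, "claw": 1}, {"tx": 0, "ty": 0, "tz": 2, "rx": 0, "ry": 0, "rz": 0, "claw": 1}, {"tx": 0, "ty": 0, "tz": 2.5, "rx": 0, "ry": 0, "rz": 0, "claw": 1}, {"tx": 0, "ty": 0, "tz": 1.5, "rx": 0, "ry": 0, "rz": 0, "claw": 1}, {"tx": 0, "ty": 0, "tz": 1, "rx": 0, "ry": 0, "rz": 0, "claw": 1}]}}

```text
clock: 18.53
ee_pos: [577.8, -87.2, 222.2]
tcp_rot: [[0.002, 1.0, 0.002], [1.0, -0.002, -0.0], [-0.0, 0.002, -1.0]]
wrist_force: [0.4, -0.2, -0.2]
grip_width: 85.3
grip_force: 0.0
```

Request:
{"method": "send_rows", "body": {"increments": [{"tx": 0, "ty": 0, "tz": 0, "rx": 0, "ry": 0, "rz": 0.12, "claw": 1}, {"tx": 0, "ty": 0, "tz": 0, "rx": 0, "ry": 0, "rz": 0.12, "claw": 1}, {"tx": 0, "ty": 0, "tz": 0, "rx": 0, "ry": 0, "rz": 0.12, "claw": 1}, {"tx": 0, "ty": 0, "tz": 0, "rx": 0, "ry": 0, "rz": 0.12, "claw": 1}, {"tx": 0, "ty": 0, "tz": 0, "rx": 0, "ry": 0, "rz": 0.12, "claw": 1}, {"tx": 0, "ty": 0, "tz": 0, "rx": 0, "ry": 0, "rz": 0.12, "claw": 1}, {"tx": 0, "ty": 0, "tz": 0, "rx": 0, "ry": 0, "rz": 0.12, "claw": 1}, {"tx": 0, "ty": 0, "tz": 0, "rx": 0, "ry": 0, "rz": 0.12, "claw": 1}, {"tx": 0, "ty": 0, "tz": 0, "rx": 0, "ry": 0, "rz": 0.12, "claw": 1}, {"tx": 0, "ty": 0, "tz": 0, "rx": 0, "ry": 0, "rz": 0.12, "claw": 1}, {"tx": 0, "ty": 0, "tz": 0, "rx": 0, "ry": 0, "rz": 0.12, "claw": 1}, {"tx": 0, "ty": 0, "tz": 0, "rx": 0, "ry": 0, "rz": 0.12, "claw": 1}]}}

```text
clock: 19.53
ee_pos: [577.0, -87.0, 219.9]
tcp_rot: [[-0.992, 0.126, -0.001], [0.126, 0.992, -0.0], [0.001, -0.0, -1.0]]
wrist_force: [-0.0, 0.2, -0.4]
grip_width: 85.5
grip_force: 0.0
```

Run:
```python
from h import *
b=capture("side"); s=read_state()
print(s["clock"],s["ee_pos"],np.round(s["tcp_rot"],3).tolist(),np.round(s["qpos"],2))
c=(250,100,130,130); im=cv2.resize(b["pixels"][100:230,250:380,::-1],None,fx=4,fy=4,interpolation=cv2.INTER_CUBIC)
for X in boxpts((-22,22,-10,10,89,147),577,-87,0)+boxpts((-22,22,-10,10,111,169),577,93,0):
    q=((proj(b,X)+.5-[250,100])*4).astype(int); cv2.circle(im,tuple(map(int,q)),2,(0,0,255),-1)
cv2.imwrite("pics/r1.png",im)
```

```text
19.5833 [576.99371684 -87.16121911 219.91494372] [[-0.993, 0.118, -0.001], [0.118, 0.993, -0.0], [0.0, -0.0, -1.0]] [ 0.13  0.46 -0.11  1.95  0.07  0.73  1.43]
```

View pics/r1.png

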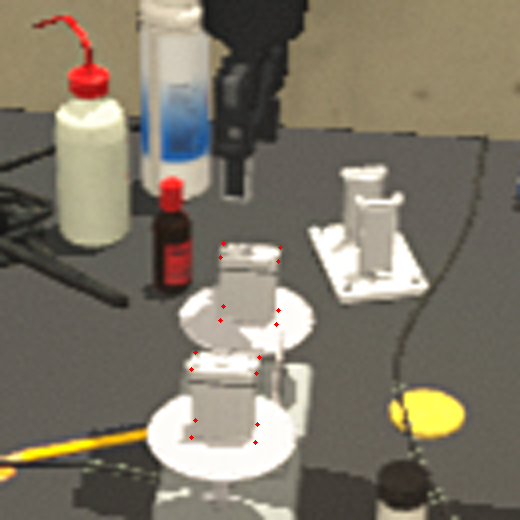

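The right pan dropped and stayed down, and the model dots match both cassettes: right one low at (248,285), left one raised at (222,400). The right cassette is the loaded one. Finish the turn, descend and take it by its broad faces.

Request:
{"method": "send_rows", "body": {"increments": [{"tx": 0, "ty": 0, "tz": 0, "rx": 0, "ry": 0, "rz": 0.12, "claw": 1}, {"tx": 0, "ty": 0, "tz": 0, "rx": 0, "ry": 0, "rz": 0.01, "claw": 1}, {"tx": 0, "ty": 0, "tz": -1.5, "rx": 0, "ry": 0, "rz": 0, "claw": 1}, {"tx": 0, "ty": 0, "tz": -2, "rx": 0, "ry": 0, "rz": 0, "claw": 1}, {"tx": 0, "ty": 0, "tz": -2, "rx": 0, "ry": 0, "rz": 0, "claw": 1}, {"tx": 0, "ty": 0, "tz": -1.5, "rx": 0, "ry": 0, "rz": 0, "claw": 1}, {"tx": 0, "ty": 0, "tz": -1, "rx": 0, "ry": 0, "rz": 0, "claw": 1}, {"tx": 0, "ty": 0, "tz": -0.7, "rx": 0, "ry": 0, "rz": 0, "claw": 1}, {"tx": 0, "ty": 0, "tz": -0.3, "rx": 0, "ry": 0, "rz": 0, "claw": 1}, {"tx": 0, "ty": 0, "tz": 0, "rx": 0, "ry": 0, "rz": 0, "claw": 1}, {"tx": 0, "ty": 0, "tz": 0, "rx": 0, "ry": 0, "rz": 0, "claw": 1}]}}

```text
clock: 20.5
ee_pos: [577.6, -86.9, 130.6]
tcp_rot: [[-1.0, 0.003, 0.001], [0.003, 1.0, -0.0], [-0.001, -0.0, -1.0]]
wrist_force: [-0.1, 0.5, -0.1]
grip_width: 85.8
grip_force: 0.0
```

Request:
{"method": "send_rows", "body": {"increments": [{"tx": 0, "ty": 0, "tz": 0, "rx": 0, "ry": 0, "rz": 0, "claw": 0.7}, {"tx": 0, "ty": 0, "tz": 0, "rx": 0, "ry": 0, "rz": 0, "claw": 0.5}, {"tx": 0, "ty": 0, "tz": 0, "rx": 0, "ry": 0, "rz": 0, "claw": 0.4}, {"tx": 0, "ty": 0, "tz": 0, "rx": 0, "ry": 0, "rz": 0, "claw": 0.35}, {"tx": 0, "ty": 0, "tz": 0, "rx": 0, "ry": 0, "rz": 0, "claw": 0.3}, {"tx": 0, "ty": 0, "tz": 0, "rx": 0, "ry": 0, "rz": 0, "claw": 0.25}, {"tx": 0, "ty": 0, "tz": 0, "rx": 0, "ry": 0, "rz": 0, "claw": 0.2}, {"tx": 0, "ty": 0, "tz": 0, "rx": 0, "ry": 0, "rz": 0, "claw": 0.1}, {"tx": 0, "ty": 0, "tz": 0, "rx": 0, "ry": 0, "rz": 0, "claw": 0.1}, {"tx": 0, "ty": 0, "tz": 0, "rx": 0, "ry": 0, "rz": 0, "claw": 0.1}], "newtons": 30}}

```text
clock: 21.33
ee_pos: [577.3, -86.9, 130.2]
tcp_rot: [[-1.0, 0.002, 0.0], [0.002, 1.0, -0.0], [-0.0, -0.0, -1.0]]
wrist_force: [-0.5, 0.5, 2.6]
grip_width: 19.6
grip_force: 33.1
```

Request:
{"method": "send_rows", "body": {"increments": [{"tx": 0, "ty": 0, "tz": 0.15, "rx": 0, "ry": 0, "rz": 0, "claw": 0.1}, {"tx": 0, "ty": 0, "tz": 0.15, "rx": 0, "ry": 0, "rz": 0, "claw": 0.1}, {"tx": 0, "ty": 0, "tz": 0.2, "rx": 0, "ry": 0, "rz": 0, "claw": 0.1}, {"tx": 0, "ty": 0, "tz": 0.2, "rx": 0, "ry": 0, "rz": 0, "claw": 0.1}, {"tx": 0, "ty": 0, "tz": 0.2, "rx": 0, "ry": 0, "rz": 0, "claw": 0.1}, {"tx": 0, "ty": 0, "tz": 0.2, "rx": 0, "ry": 0, "rz": 0, "claw": 0.1}, {"tx": 0, "ty": 0, "tz": 0.2, "rx": 0, "ry": 0, "rz": 0, "claw": 0.1}, {"tx": 0, "ty": 0, "tz": 0.2, "rx": 0, "ry": 0, "rz": 0, "claw": 0.1}, {"tx": 0, "ty": 0, "tz": 0.2, "rx": 0, "ry": 0, "rz": 0, "claw": 0.1}, {"tx": 0, "ty": 0, "tz": 0.2, "rx": 0, "ry": 0, "rz": 0, "claw": 0.1}, {"tx": 0, "ty": 0, "tz": 0.15, "rx": 0, "ry": 0, "rz": 0, "claw": 0.1}, {"tx": 0, "ty": 0, "tz": 0.15, "rx": 0, "ry": 0, "rz": 0, "claw": 0.1}]}}

```text
clock: 22.33
ee_pos: [577.3, -86.8, 152.3]
tcp_rot: [[-1.0, 0.002, 0.0], [0.002, 1.0, 0.0], [-0.0, 0.0, -1.0]]
wrist_force: [0.1, 0.8, -2.8]
grip_width: 19.4
grip_force: 32.4
```

Request:
{"method": "send_rows", "body": {"increments": [{"tx": 0, "ty": 0, "tz": 0.2, "rx": 0, "ry": 0, "rz": 0, "claw": 0.1}, {"tx": 0, "ty": 0, "tz": 0.3, "rx": 0, "ry": 0, "rz": 0, "claw": 0.1}, {"tx": 0, "ty": 0, "tz": 0.6, "rx": 0, "ry": 0, "rz": 0, "claw": 0.1}, {"tx": 0, "ty": 0, "tz": 1, "rx": 0, "ry": 0, "rz": 0, "claw": 0.1}, {"tx": 0, "ty": 0, "tz": 1.5, "rx": 0, "ry": 0, "rz": 0, "claw": 0.1}, {"tx": 0, "ty": 0, "tz": 1.5, "rx": 0, "ry": 0, "rz": 0, "claw": 0.1}, {"tx": 0, "ty": 0, "tz": 1, "rx": 0, "ry": 0, "rz": 0, "claw": 0.1}, {"tx": 0, "ty": 0, "tz": 0.5, "rx": 0, "ry": 0, "rz": 0, "claw": 0.1}, {"tx": 0, "ty": 0, "tz": 0, "rx": 0, "ry": 0, "rz": 0, "claw": 0.1}]}}

```text
clock: 23.08
ee_pos: [577.8, -87.0, 219.6]
tcp_rot: [[-1.0, 0.002, 0.002], [0.002, 1.0, -0.0], [-0.002, -0.0, -1.0]]
wrist_force: [0.4, 1.0, -3.0]
grip_width: 19.5
grip_force: 32.3
```

Request:
{"method": "send_rows", "body": {"increments": [{"tx": -0.3, "ty": -0.7, "tz": 0, "rx": 0, "ry": 0, "rz": -0.106, "claw": 0.1}, {"tx": -0.5, "ty": -1.4, "tz": 0, "rx": 0, "ry": 0, "rz": -0.106, "claw": 0.1}, {"tx": -0.8, "ty": -2.1, "tz": 0, "rx": 0, "ry": 0, "rz": -0.106, "claw": 0.1}, {"tx": -0.9, "ty": -2.4, "tz": 0, "rx": 0, "ry": 0, "rz": -0.106, "claw": 0.1}, {"tx": -1.0, "ty": -2.6, "tz": 0, "rx": 0, "ry": 0, "rz": -0.106, "claw": 0.1}, {"tx": -1.0, "ty": -2.6, "tz": 0, "rx": 0, "ry": 0, "rz": -0.106, "claw": 0.1}, {"tx": -1.0, "ty": -2.6, "tz": 0, "rx": 0, "ry": 0, "rz": -0.106, "claw": 0.1}, {"tx": -0.9, "ty": -2.4, "tz": 0, "rx": 0, "ry": 0, "rz": -0.106, "claw": 0.1}, {"tx": -0.8, "ty": -2.1, "tz": 0, "rx": 0, "ry": 0, "rz": -0.106, "claw": 0.1}, {"tx": -0.7, "ty": -1.8, "tz": 0, "rx": 0, "ry": 0, "rz": -0.106, "claw": 0.1}, {"tx": -0.5, "ty": -1.3, "tz": 0, "rx": 0, "ry": 0, "rz": -0.106, "claw": 0.1}, {"tx": -0.3, "ty": -0.7, "tz": 0, "rx": 0, "ry": 0, "rz": -0.106, "claw": 0.1}]}}

```text
clock: 24.08
ee_pos: [488.8, -316.0, 217.5]
tcp_rot: [[-0.285, 0.959, -0.001], [0.959, 0.285, -0.001], [-0.0, -0.001, -1.0]]
wrist_force: [0.1, -0.3, -1.6]
grip_width: 19.1
grip_force: 32.3
```

Request:
{"method": "send_rows", "body": {"increments": [{"tx": 0, "ty": 0, "tz": -1.5, "rx": 0, "ry": 0, "rz": 0, "claw": 0.1}, {"tx": 0, "ty": 0, "tz": -2, "rx": 0, "ry": 0, "rz": 0, "claw": 0.1}, {"tx": 0, "ty": 0, "tz": -2, "rx": 0, "ry": 0, "rz": 0, "claw": 0.1}, {"tx": 0, "ty": 0, "tz": -1.5, "rx": 0, "ry": 0, "rz": 0, "claw": 0.1}, {"tx": 0, "ty": 0, "tz": -1, "rx": 0, "ry": 0, "rz": 0, "claw": 0.1}, {"tx": 0, "ty": 0, "tz": 0, "rx": 0, "ry": 0, "rz": 0, "claw": 0.1}, {"tx": 0, "ty": 0, "tz": 0, "rx": 0, "ry": 0, "rz": 0, "claw": 0.1}, {"tx": 0, "ty": 0, "tz": 0, "rx": 0, "ry": 0, "rz": 0, "claw": 0.1}]}}

```text
clock: 24.75
ee_pos: [490.6, -314.2, 138.6]
tcp_rot: [[-0.292, 0.956, 0.001], [0.956, 0.292, -0.0], [-0.001, 0.0, -1.0]]
wrist_force: [-0.3, -0.1, -1.1]
grip_width: 19.5
grip_force: 32.2
```

Run:
```python
from h import *
a=capture("top");b=capture("side"); s=read_state()
R=s["tcp_rot"];print(s["clock"],s["ee_pos"],np.round(R,3).tolist(),np.arctan2(R[1][1],R[0][1]),s["wrist_force"],np.round(s["qpos"],2))
l,t=310,110;S=8
im=cv2.resize(b["pixels"][t:t+75,l:l+65,::-1],None,fx=S,fy=S,interpolation=cv2.INTER_CUBIC)
yaw=np.arctan2(R[1][1],R[0][1]); p=s["ee_pos"]
for X in boxpts((-10,10,-22,22,p[2]-41.2,p[2]+16.8),p[0],p[1],yaw):
    q=((proj(b,X)+.5-[l,t])*S).astype(int); cv2.circle(im,tuple(map(int,q)),2,(0,0,255),-1)
for X in boxpts((-18,18,-24,24,78,86),490.5,-314,.30):
    q=((proj(b,X)+.5-[l,t])*S).astype(int); cv2.circle(im,tuple(map(int,q)),2,(0,255,0),-1)
cv2.imwrite("pics/z1.png",im)
```

```text
24.85 [ 490.72320991 -314.23248392  139.02959115] [[-0.292, 0.956, 0.001], [0.956, 0.292, -0.001], [-0.001, 0.001, -1.0]] 0.2963673106086699 [-0.55439522 -0.30231062 -2.41091549] [ 0.35  0.58  0.18  2.03 -0.19  0.55  0.96]
```

View pics/z1.png

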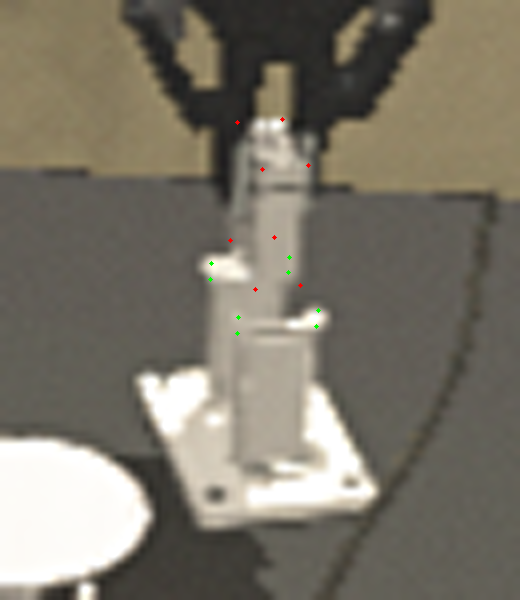

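The model dots match: the green guide-post corners lie on the post tips at (210,265) and (318,318), and the red cassette dots fall between them. Lower with force checks.

Request:
{"method": "send_rows", "body": {"increments": [{"tx": 0, "ty": 0, "tz": -0.5, "rx": 0, "ry": 0, "rz": 0, "claw": 0.1}, {"tx": 0, "ty": 0, "tz": -0.4, "rx": 0, "ry": 0, "rz": 0, "claw": 0.1}, {"tx": 0, "ty": 0, "tz": -0.3, "rx": 0, "ry": 0, "rz": 0, "claw": 0.1}, {"tx": 0, "ty": 0, "tz": -0.2, "rx": 0, "ry": 0, "rz": 0, "claw": 0.1}, {"tx": 0, "ty": 0, "tz": -0.2, "rx": 0, "ry": 0, "rz": 0, "claw": 0.1}, {"tx": 0, "ty": 0, "tz": -0.2, "rx": 0, "ry": 0, "rz": 0, "claw": 0.1}, {"tx": 0, "ty": 0, "tz": -0.2, "rx": 0, "ry": 0, "rz": 0, "claw": 0.1}, {"tx": 0, "ty": 0, "tz": -0.2, "rx": 0, "ry": 0, "rz": 0, "claw": 0.1}, {"tx": 0, "ty": 0, "tz": 0, "rx": 0, "ry": 0, "rz": 0, "claw": 0.1}, {"tx": 0, "ty": 0, "tz": 0, "rx": 0, "ry": 0, "rz": 0, "claw": 0.1}]}}

```text
clock: 25.68
ee_pos: [490.1, -313.5, 115.8]
tcp_rot: [[-0.292, 0.956, -0.001], [0.956, 0.292, 0.001], [0.001, -0.0, -1.0]]
wrist_force: [0.3, 1.7, -2.6]
grip_width: 19.4
grip_force: 32.3
```

Request:
{"method": "send_rows", "body": {"increments": [{"tx": 0, "ty": 0.05, "tz": -0.3, "rx": 0, "ry": 0, "rz": 0, "claw": 0.1}, {"tx": 0, "ty": 0, "tz": -0.3, "rx": 0, "ry": 0, "rz": 0, "claw": 0.1}, {"tx": 0, "ty": 0, "tz": -0.3, "rx": 0, "ry": 0, "rz": 0, "claw": 0.1}, {"tx": 0, "ty": 0, "tz": -0.3, "rx": 0, "ry": 0, "rz": 0, "claw": 0.1}, {"tx": 0, "ty": 0, "tz": -0.3, "rx": 0, "ry": 0, "rz": 0, "claw": 0.1}, {"tx": 0, "ty": 0, "tz": -0.3, "rx": 0, "ry": 0, "rz": 0, "claw": 0.1}, {"tx": 0, "ty": 0, "tz": 0, "rx": 0, "ry": 0, "rz": 0, "claw": 0.1}, {"tx": 0, "ty": 0, "tz": 0, "rx": 0, "ry": 0, "rz": 0, "claw": 0.1}]}}

```text
clock: 26.35
ee_pos: [490.1, -313.4, 97.7]
tcp_rot: [[-0.292, 0.956, -0.001], [0.956, 0.292, 0.0], [0.0, -0.0, -1.0]]
wrist_force: [-0.7, 1.8, -3.0]
grip_width: 19.6
grip_force: 32.4
```

Request:
{"method": "send_rows", "body": {"increments": [{"tx": 0, "ty": 0.05, "tz": -0.4, "rx": 0, "ry": 0, "rz": 0, "claw": 0.1}, {"tx": 0, "ty": 0, "tz": -0.4, "rx": 0, "ry": 0, "rz": 0, "claw": 0.1}, {"tx": 0, "ty": 0, "tz": -0.4, "rx": 0, "ry": 0, "rz": 0, "claw": 0.1}, {"tx": 0, "ty": 0, "tz": -0.4, "rx": 0, "ry": 0, "rz": 0, "claw": 0.1}, {"tx": 0, "ty": 0, "tz": -0.4, "rx": 0, "ry": 0, "rz": 0, "claw": 0.1}, {"tx": 0, "ty": 0, "tz": -0.4, "rx": 0, "ry": 0, "rz": 0, "claw": 0.1}, {"tx": 0, "ty": 0, "tz": -0.4, "rx": 0, "ry": 0, "rz": 0, "claw": 0.1}, {"tx": 0, "ty": 0, "tz": -0.4, "rx": 0, "ry": 0, "rz": 0, "claw": 0.1}, {"tx": 0, "ty": 0, "tz": -0.4, "rx": 0, "ry": 0, "rz": 0, "claw": 0.1}, {"tx": 0, "ty": 0, "tz": -0.4, "rx": 0, "ry": 0, "rz": 0, "claw": 0.1}, {"tx": 0, "ty": 0, "tz": 0, "rx": 0, "ry": 0, "rz": 0, "claw": 0.1}, {"tx": 0, "ty": 0, "tz": 0, "rx": 0, "ry": 0, "rz": 0, "claw": 0.1}]}}

```text
clock: 27.35
ee_pos: [490.1, -312.9, 57.8]
tcp_rot: [[-0.292, 0.956, -0.0], [0.956, 0.292, 0.0], [0.0, -0.0, -1.0]]
wrist_force: [0.4, -0.3, -1.3]
grip_width: 19.6
grip_force: 32.3
```

Bottom about 4.5 mm above the floor.

Request:
{"method": "send_rows", "body": {"increments": [{"tx": 0, "ty": 0, "tz": -0.2, "rx": 0, "ry": 0, "rz": 0, "claw": 0.1}, {"tx": 0, "ty": 0, "tz": -0.15, "rx": 0, "ry": 0, "rz": 0, "claw": 0.1}, {"tx": 0, "ty": 0, "tz": -0.1, "rx": 0, "ry": 0, "rz": 0, "claw": 0.1}, {"tx": 0, "ty": 0, "tz": -0.05, "rx": 0, "ry": 0, "rz": 0, "claw": 0.1}, {"tx": 0, "ty": 0, "tz": 0, "rx": 0, "ry": 0, "rz": 0, "claw": 0.1}, {"tx": 0, "ty": 0, "tz": 0, "rx": 0, "ry": 0, "rz": 0, "claw": 0.1}, {"tx": 0, "ty": 0, "tz": 0, "rx": 0, "ry": 0, "rz": 0, "claw": 0.1}]}}

```text
clock: 27.93
ee_pos: [490.3, -313.0, 53.2]
tcp_rot: [[-0.292, 0.956, 0.0], [0.956, 0.292, -0.0], [-0.0, 0.0, -1.0]]
wrist_force: [-0.6, -0.4, -0.4]
grip_width: 19.5
grip_force: 32.4
```

Request:
{"method": "send_rows", "body": {"increments": [{"tx": 0, "ty": 0, "tz": -0.05, "rx": 0, "ry": 0, "rz": 0, "claw": 0.1}, {"tx": 0, "ty": 0, "tz": 0, "rx": 0, "ry": 0, "rz": 0, "claw": 0.1}, {"tx": 0, "ty": 0, "tz": 0, "rx": 0, "ry": 0, "rz": 0, "claw": 0.1}]}}

```text
clock: 28.18
ee_pos: [490.3, -312.9, 53.1]
tcp_rot: [[-0.292, 0.956, 0.0], [0.956, 0.292, -0.0], [-0.0, 0.0, -1.0]]
wrist_force: [-1.9, 1.5, 6.4]
grip_width: 19.8
grip_force: 33.4
```

Seated. Release and rise clear.

Request:
{"method": "send_rows", "body": {"increments": [{"tx": 0, "ty": 0, "tz": 0, "rx": 0, "ry": 0, "rz": 0, "claw": 0.4}, {"tx": 0, "ty": 0, "tz": 0, "rx": 0, "ry": 0, "rz": 0, "claw": 0.6}, {"tx": 0, "ty": 0, "tz": 0, "rx": 0, "ry": 0, "rz": 0, "claw": 0.8}, {"tx": 0, "ty": 0, "tz": 0, "rx": 0, "ry": 0, "rz": 0, "claw": 0.8}, {"tx": 0, "ty": 0, "tz": 0.5, "rx": 0, "ry": 0, "rz": 0, "claw": 0.8}, {"tx": 0, "ty": 0, "tz": 1.5, "rx": 0, "ry": 0, "rz": 0, "claw": 0.8}, {"tx": 0, "ty": 0, "tz": 2, "rx": 0, "ry": 0, "rz": 0, "claw": 0.8}, {"tx": 0, "ty": 0, "tz": 3, "rx": 0, "ry": 0, "rz": 0, "claw": 0.8}, {"tx": 0, "ty": 0, "tz": 3, "rx": 0, "ry": 0, "rz": 0, "claw": 0.8}, {"tx": 0, "ty": 0, "tz": 3, "rx": 0, "ry": 0, "rz": 0, "claw": 0.8}, {"tx": 0, "ty": 0, "tz": 3, "rx": 0, "ry": 0, "rz": 0, "claw": 0.8}, {"tx": 0, "ty": 0, "tz": 2, "rx": 0, "ry": 0, "rz": 0, "claw": 0.8}]}}

```text
clock: 29.18
ee_pos: [490.6, -313.3, 235.8]
tcp_rot: [[-0.292, 0.956, 0.002], [0.956, 0.292, -0.001], [-0.002, 0.002, -1.0]]
wrist_force: [1.2, -0.6, 0.2]
grip_width: 68.4
grip_force: 0.0
```

Run:
```python
from h import *
a=capture("top");b=capture("side"); s=read_state()
print(s["clock"],s["ee_pos"],s["wrist_force"])
for p,z in((b,12),(b,89)):
    for r in place_of(p,"cassette_1")[:8]:
        X=onz(p,r["at"],z)[:2]
        print(z,round(r["p"],2),np.round(r["at"]),np.round(X))
print("expected seated",proj(b,(490,-313,12)),"left low",proj(b,(577,93,89)))
for n in("petri_dish","objective_can","oil_bottle","label_roll"):
    print(n,[(round(r["p"],2),np.round(onz(b,r["at"],0)[:2])) for r in place_of(b,n)[:1]])
im=lambda p,l,t,w,h,S:cv2.resize(p["pixels"][t:t+h,l:l+w,::-1],None,fx=S,fy=S,interpolation=cv2.INTER_CUBIC)
cv2.imwrite("pics/fin.png",im(b,255,110,130,140,4))
```

```text
29.2833 [ 491.53463793 -313.89872273  236.50998871] [-0.03433237  0.34088127  0.31204367]
12 0.85 [293. 329.] [569. 431.]
12 0.61 [302. 210.] [599. -19.]
12 0.6 [340. 255.] [473. 170.]
12 0.5 [336. 333.] [469. 432.]
12 0.49 [339. 162.] [ 500. -318.]
89 0.85 [293. 329.] [561. 490.]
89 0.61 [302. 210.] [588.  80.]
89 0.6 [340. 255.] [473. 253.]
89 0.5 [336. 333.] [470. 492.]
89 0.49 [339. 162.] [ 497. -192.]
expected seated [341.52720452 163.41879468] left low [305.71482005 213.55823515]
petri_dish [(0.51, array([428., -83.]))]
objective_can []
oil_bottle [(0.56, array([ 655., -241.]))]
label_roll [(0.69, array([619., 303.]))]
```

The detections put one cassette in the shuttle and the other on the left pan. The seating height also matched the shuttle floor, so I hand in.

```bash
python3 -c "
from rig import *
print(close_job())"
```

```text
the job is handed in; nothing more can be done
None
```

The loaded cassette (2.0 N against 1.3 N; it was in the rack's -y slot and took the right pan down to its stop) is seated in the shuttle, going by contact height and a low-confidence detection since my picture views were used up; the empty one stands on the left pan, and the job was handed in at about 29 s.

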